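Close up the tea chest

ROBOT

A 6-joint arm with a two-finger parallel gripper is mounted at the origin on a cart in front of the work surface, level with it; the furniture and walls round the work are solid. World frame = base frame: x ahead of the robot, y to its left, z up, the work surface at z = 0. Lengths are in m, angles in rad, forces in N, time in s.
With the tool pointing down it reaches from about 0.25 to 0.725 m from the base axis. Payload 4 kg.
Tool frame: the origin (TCP) lies between the finger pads; the fingertips stand 11 mm ahead of it and the grasp point (between the pads) lies 8 mm behind it (bot.tip_extent is the distance from the TCP to the fingertips, in m); z points along the fingers, y is the line along which they close (so a half turn about z gives the same grasp; the last joint's range is limited). The gripper opens to 85 mm and grips with 20 to 120 N. Pads are 22 mm wide; open, the fingers measure 114 mm over their backs; the gripper's body (76 mm by 85 mm) begins 54 mm behind the grasp point. The pads swing forward as they close: fully open they stand 13 mm farther back than shut.
Start: joints at [-1.145, 0.241, 0.005, 1.335, 0, 1.571], TCP at [0.207, -0.455, 0.242] pointing down, gripper open.
Joint ranges: [-2.72, 2.72], [-1.05, 1.87], [-1.09, 1.28], [-1.99, 2.15], [-1.42, 1.44], [-3.14, 3.14]. Speed limits (rad/s): [2.79, 2.79, 3.14, 3.14, 3.14, 3.14].

INTERFACE

Orientations are given as a unit quaternion [x, y, z, w].
In Python, from workcell import bot gives the robot as it stands. The module is installed in compiled form; this text tells all that it offers.
- The arm moves only by the tool drive_tool, never from a script. Its argument "rows" is a list of rows, each an object of numbers: "dx", "dy", "dz": the shift along the tool's x, y, z in units of 50 mm (1.0 is 50 mm); "wx", "wy", "wz": the turn, a rotation vector about the tool's x, y, z in units of 5 degrees (1.0 is 5 degrees); "hand": the finger opening in mm, from 0 to 85.4. A call has 1 to 20 rows; each row is the pose to reach, as a shift and turn from the pose commanded when the call began, along the tool's axes at that moment; what a row does not reach only later rows make up. A row lasts 1/10 s, in which the tool goes at most 50 mm and 8.59 degrees, less where a joint would pass 70% of its speed; a pose out of reach is approached as far as the arm can. A call with a gripper value outside its range is refused whole. The fingers move at their own pace and stop on an object; the grip force is fixed at half the most. Time passes only in rows, so rows that repeat a pose let the fingers close. It gives the time, the measured TCP pose, the force, the opening and the grip force at its end, in the units of the state.
- bot.get_obs(): the state, without advancing time (a new reading comes with each control period).
- bot.camera(name): name is "scene" or "top" or "wrist"; returns the picture (384x512x3 uint8, red, green, blue); there is no depth.
- bot.get_calibration(name): a dict with "vfov" (degrees; the focal length in pixels is half the picture's height over the tangent of half this angle, whatever the lens; pixels are square), "cx", "cy" (the principal point, pixels), "origin" and "rotation" of the camera in the world; the wrist camera has in their place "mount" (4x4, takes a point from camera to tool coordinates, whose origin is the TCP and whose axes are the flange's). Camera axes: x right, y up, looking along -z (the intrinsics and any distortion apply to the point x, -y, -z); pixel columns grow to the right and rows downward; lengths in m; the calibration is good to about 2 mm. The wrist camera is an equidistant fisheye: a pixel r from the principal point sees the ray r / f radians off the axis. A picture is of the moment at which its call begins: read the wrist's pose just before it. get_calibration takes no time and is no camera call.
- bot.job_done(): hands the job in; it is judged then, once.
Trained networks look in the newest picture that a camera, given by its name, has taken for a name from the list of things; names that differ only in an ending like _2 or _b are one class to them, and where a whole thing is asked for, a point or a joint stands for the part that bears it (a point fixed in the world has none). Each returns a list of dicts, best first, with "score" (0 to 1); they miss things now and then, are a little off and sometimes report something else, mostly with a low value. They report only what shows in the picture. A call takes as long as a camera call.
- bot.look_for(camera, thing): "extent" ([centre column, centre row, width, height] in pixels, round what is visible of it).
- bot.outline_of(camera, thing): "region" (384x512 bool, what is visible of it) and "extent" ([centre column, centre row, width, height] in pixels, round what is visible of it).
The state is a dict: "clock": time; "joint_pos": joint angles; "joint_vel": joint speeds; "tau": joint torques, N m; "eef_pos": TCP position; "tool_rot": TCP orientation; "ft_force": force on the tool from outside, world axes, zero at the start; "ft_torque": the same for the moment, N m; "grip_width": finger opening in m; "grasp_force": force on a finger pad.
Only numpy, scipy, OpenCV 4.12 (cv2) and the standard library are available. Lean on these libraries where they do the work, as an engineer would, in place of code of your own. Each camera call takes 0.05 s, during which the arm holds its last target. There are 200 camera calls.

TASK

The wooden tea chest on the worktop has been left open: with the fingertips, first push its drawer fully shut, then push its lid gently down until it is fully closed, without slamming it. Only push: do not lift or tip the chest, and leave it standing where it is (a slip of a centimetre is fine). Do not disturb the mug, the tea carton or the apple.

Things in the scene. Friction and masses are not known exactly. Their poses are not given: they have to be found in the camera images.
- tea_chest: Light wooden tea chest, loose, about 2.1 kg (varies). Origin: centre of its underside. Its x axis points from the drawer side (front) to the hinge side (back), y along its width, z up. The body is 130 mm deep (x from -65 to +65 mm), 180 mm wide (y from -90 to +90 mm) and 88 mm high without the lid; with the lid closed 98 mm. It slides if pushed horizontally with more than about 10 N.
- tea_drawer (a joint): How far the drawer is pulled out, m: 0 fully shut, at most 0.08. It slides along the chest's x axis (out is -x) with about 1 N of friction, has no spring and stays where it is left.
- drawer_front (a point): Middle of the outer face of the drawer's front board. The board is darker wood, 12 mm thick, 176 mm wide and 41 mm high (from 5 to 46 mm above the worktop; this point is 18 mm above the worktop), with a finger notch 50 mm wide and 15 mm deep in the middle of its top edge and no handle. With the drawer shut this face is 77 mm in front of the chest's origin (x = -77 mm in the chest's frame).
- tea_lid (a joint): Opening angle of the lid, rad: 0 fully closed (level), at most 1.4. The hinge is stiff (about 0.28 N m of friction), so the lid stays where it is left; pushing it down near its free edge takes about 1 to 4 N.
- lid_hinge (a point): Middle of the lid's hinge line, on the rear top edge of the chest: 65 mm behind its origin (x = +65 mm in the chest's frame), 88 mm above the worktop. The hinge line runs along the chest's y axis. Wall cabinets hang beyond, from about 0.6 m ahead of the robot's base axis, undersides 0.5 m above the worktop: keep the wrist clear of them. Drawer and lid may be pushed anywhere along their width.
- lid_edge (a point): Middle of the lid's free edge, on its outer (upper) face. The lid is a plain light wooden board 184 mm wide, 138 mm from hinge to free edge and 10 mm thick (the hinge line lies in its inner face), with no handle; it turns up and back about the hinge. With the lid closed this point is 73 mm in front of the chest's origin and 98 mm above the worktop.
- mug: White mug, 86 x 120 x 98 mm with its handle, standing loose to the right of the chest. Origin: centre of its underside. Leave it alone.
- tea_carton: Pale green cardboard tea carton, 71 x 126 x 76 mm, loose, at the back left behind the chest. Origin: centre of its underside. Leave it alone.
- apple: Red apple, 80 x 78 x 69 mm, loose, at the left front. Origin: bottom centre. Leave it alone.

How it is judged:
On the way, in this order (a step that is already met when the one before it is completed fails the run):
1. the drawer is fully shut while the lid is still open (value of joint tea_drawer below 0.004 m and value of joint tea_lid above 0.3 rad), for 0.1 s.
2. the lid is fully closed (value of joint tea_lid below 0.05 rad), for 0.2 s.
At the end, for the whole second after the job is handed in: The drawer is within 4 mm of fully shut and the lid within 0.05 rad of closed; the chest stands upright, at rest, within 20 mm of where it was; mug, tea carton and apple are within 25 mm of where they were (value of joint tea_drawer below 0.004 m and value of joint tea_lid below 0.05 rad and linear speed of tea_chest below 0.02 m/s and distance of tea_chest from where it was at the start of the episode below 0.02 m and angle between tea_chest's own z axis and vertical below 0.05 rad and distance of each of mug, tea_carton, apple from where it was at the start of the episode below 0.025 m); the robot touches nothing.
It fails at once if the chest is lifted or tipped (height (world z) of tea_chest above 0.012 m or angle between tea_chest's own z axis and vertical above 0.12 rad).
It fails at once if the chest is shoved more than 20 mm from its place (distance of tea_chest from where it was at the start of the episode above 0.02 m).
It fails at once if the lid is slammed (faster than 3 rad/s) (velocity of joint tea_lid below -3 rad/s).
It fails at once if the chest, drawer or lid is pressed by the fingers with more than 80 N (contact force between the fingers and tea_chest above 80 N).
It fails at once if the mug, tea carton or apple is moved or lifted by more than 25 mm (distance of any of mug, tea_carton, apple from where it was at the start of the episode above 0.025 m).
It also fails if it takes over 48 s, if anything falls off the work surface, if the arm or the gripper's body presses on something with over 40 N, if the wrist force passes 120 N, or if a joint passes its speed limit or range.

## Working session

There is one attempt and no reset: what is moved stays moved. The work goes in short steps, Python scripts to look and compute and a tool call to move; the robot and the scene stay as the last step left them, time stands still between calls to the robot, and variables do not carry over. Pictures are saved under pics/ and viewed, at most 10 in all, crops included, and the job is handed in when it is done.

Besides the shell and the picture viewer there is one more tool, called after "Emit:" by a JSON object that holds its "name" and its "arguments". drive_tool: Moves the arm, as the interface text tells. Its arguments: {"type":"object","properties":{"rows":{"type":"array","items":{"type":"object","properties":{"dx":{"type":"number"},"dy":{"type":"number"},"dz":{"type":"number"},"wx":{"type":"number"},"wy":{"type":"number"},"wz":{"type":"number"},"hand":{"type":"number"}}}}},"required":["rows"]}

```bash
mkdir -p pics; python3 - <<'E'
from workcell import bot
import cv2,numpy as np
o=bot.get_obs();print(o['clock'],o['eef_pos'],o['tool_rot'],bot.tip_extent)
ims=[]
for c in ['scene','top']:
    im=bot.camera(c);cv2.imwrite(f'pics/{c}0.png',im[:,:,::-1])
    k=bot.get_calibration(c);print(c,k)
    for t in ['tea_chest','drawer_front','lid_edge','mug','tea_carton','apple']:
        r=bot.look_for(c,t);print(t,[(np.round(d['extent']),round(d['score'],2)) for d in r[:2]])
E
```

```text
0.0 [ 0.20628425 -0.45478438  0.24139894] [ 9.77424190e-01  2.11283681e-01 -2.19712763e-04 -1.05432107e-03] 0.011
scene {'vfov': 42.87081701011596, 'cx': 255.43888726718646, 'cy': 195.08968685668088, 'origin': array([-0.27834509, -0.89461041,  0.81747265]), 'rotation': array([ 0.47662371, -0.16961611, -0.30633539,  0.80636149])}
tea_chest [(array([236., 203.,  88.,  80.]), 0.55), (array([278., 281.,  38.,  52.]), 0.26)]
drawer_front [(array([247., 223.,  58.,  37.]), 0.72)]
lid_edge [(array([226., 178.,  61.,  29.]), 0.7), (array([250., 223.,  59.,  38.]), 0.27)]
mug [(array([279., 282.,  36.,  50.]), 0.76)]
tea_carton [(array([244., 175.,  42.,  34.]), 0.75)]
apple [(array([157., 202.,  20.,  18.]), 0.61)]
top {'vfov': 48.159630949519936, 'cx': 259.8865561376258, 'cy': 188.08564705495348, 'origin': array([0.32551161, 0.08205425, 1.245351  ]), 'rotation': array([ 0.06625041, -0.06888565, -0.69921628,  0.70849294])}
tea_chest [(array([235., 201.,  78.,  76.]), 0.72)]
drawer_front []
lid_edge [(array([217., 198.,  46.,  70.]), 0.68)]
mug [(array([364., 260.,  37.,  43.]), 0.86)]
tea_carton [(array([181., 142.,  51.,  39.]), 0.69)]
apple [(array([153., 253.,  31.,  27.]), 0.92), (array([219., 197.,  42.,  73.]), 0.58)]
```

View pics/scene0.png

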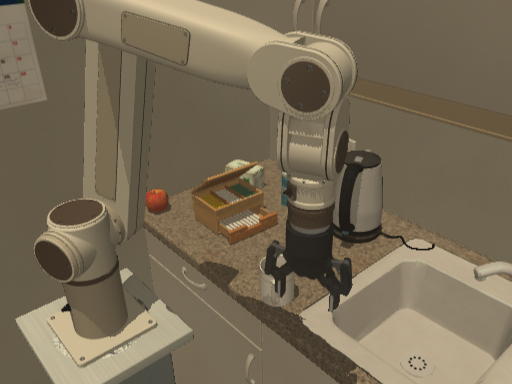

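View pics/top0.png

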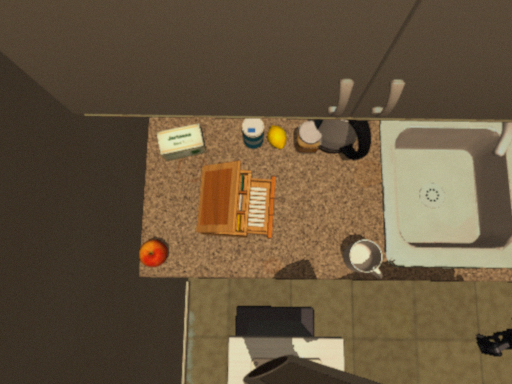

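The scene view shows the chest open, with its drawer facing right (-y, about 250,223). In the top view the drawer front is at about (272,207), the lid at (218,199), the mug at (364,257) and the apple at (152,253). I'll zoom in for corners.

```bash
cat > h.py <<'E'
import numpy as np,cv2
from scipy.spatial.transform import Rotation as R
from workcell import bot
def proj(c,P):
    k=bot.get_calibration(c);f=192/np.tan(np.radians(k['vfov']/2))
    p=R.from_quat(k['rotation']).inv().apply(np.atleast_2d(P)-k['origin'])
    return np.c_[k['cx']+f*p[:,0]/-p[:,2],k['cy']-f*p[:,1]/-p[:,2]]
def unproj(c,uv,z):
    k=bot.get_calibration(c);f=192/np.tan(np.radians(k['vfov']/2))
    d=R.from_quat(k['rotation']).apply([(uv[0]-k['cx'])/f,-(uv[1]-k['cy'])/f,-1])
    return k['origin']+d*(z-k['origin'][2])/d[2]
E
python3 - <<'E'
from h import *
t=cv2.imread('pics/top0.png')[150:250,140:290];s=cv2.imread('pics/scene0.png')[150:250,180:290]
a=cv2.resize(t,None,fx=5,fy=5,interpolation=cv2.INTER_CUBIC);cv2.imwrite('pics/t1.png',a)
b=cv2.resize(s,None,fx=5,fy=5,interpolation=cv2.INTER_CUBIC);cv2.imwrite('pics/s1.png',b)
for uv,z in [((273,176),.046),((273,236),.046),((364,258),.05),((152,253),.03),((181,142),.07)]:print(unproj('top',uv,z).round(3))
E
```

```text
[0.594 0.042 0.046]
[0.423 0.041 0.046]
[ 0.365 -0.21   0.05 ]
[0.372 0.378 0.03 ]
[0.684 0.305 0.07 ]
```

View pics/t1.png

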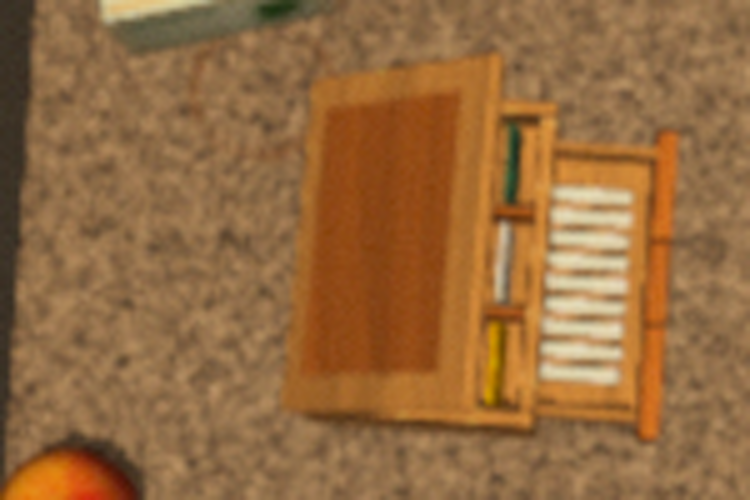

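View pics/s1.png

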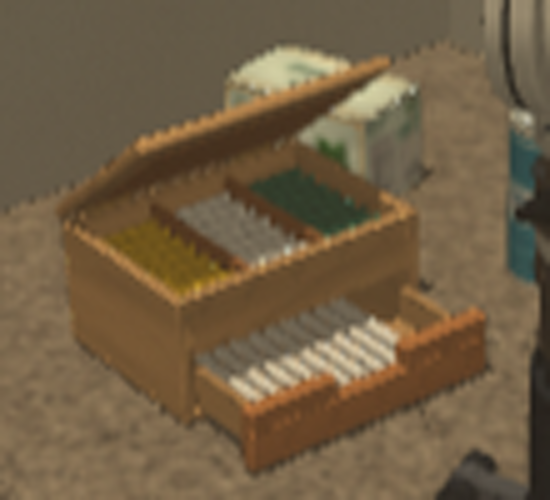

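```bash
cat > fit.py <<'E'
from h import *
from scipy.optimize import least_squares
def pts(p):
    x,y,w,d,a=p
    L=lambda s,o:[.065-s*np.cos(a)+o*np.sin(a)*1, .088+s*np.sin(a)+o*np.cos(a)]
    l=L(.138,.01);h=L(0,.01)
    loc=np.array([[-.065,-.09,.088],[-.065,.09,.088],[-.077-d,-.088,.046],[-.077-d,.088,.046],[l[0],-.092,l[1]],[l[0],.092,l[1]],[h[0],-.092,h[1]],[h[0],.092,h[1]]])
    return R.from_euler('z',w).apply(loc)+[x,y,0]
E
python3 - <<'E'
from fit import *
T=np.array([[555,103],[533,430],[679,132],[657,438],[500,53],[475,417],[312,80],[285,408]])/5+[140,150]-.4
S=np.array([[415,212],[183,302],[485,315],[250,405],[388,60],[140,145]])/5+[180,150]-.4
f=lambda p:np.r_[(proj('top',pts(p))-T).ravel(),(proj('scene',pts(p)[:6])-S).ravel()]
r=least_squares(f,[.5,.15,1.57,.05,.7],loss='soft_l1')
print(r.x.round(4),np.abs(f(r.x)).round(1).reshape(-1,2).tolist());P=pts(r.x);print(P.round(3))
print(R.from_euler('z',r.x[2]).as_matrix().round(3))
o=bot.get_obs();print(R.from_quat(o['tool_rot']).as_matrix().round(3))
E
```

```text
[0.5141 0.1732 1.518  0.0563 0.6568] [[0.7, 0.3], [0.5, 0.6], [0.1, 0.4], [0.6, 0.0], [0.8, 0.0], [0.2, 1.0], [0.1, 0.2], [0.9, 1.0], [0.0, 1.1], [1.9, 0.0], [0.3, 1.1], [0.5, 1.3], [0.1, 0.6], [1.0, 0.2]]
[[0.601 0.104 0.088]
 [0.421 0.113 0.088]
 [0.595 0.035 0.046]
 [0.419 0.045 0.046]
 [0.604 0.13  0.18 ]
 [0.42  0.14  0.18 ]
 [0.61  0.239 0.096]
 [0.426 0.249 0.096]]
[[ 0.053 -0.999  0.   ]
 [ 0.999  0.053  0.   ]
 [ 0.     0.     1.   ]]
[[ 0.911  0.413 -0.   ]
 [ 0.413 -0.911 -0.   ]
 [-0.     0.    -1.   ]]
```

Emit:
{"name": "drive_tool", "arguments": {"rows": [{"hand": 0,"dx": 0.7,"dy": -0.4,"wz": 0.5},{"hand": 0,"dx": 1.4,"dy": -0.8,"wz": 1},{"hand": 0,"dx": 2.1,"dy": -1.2,"wz": 1.5},{"hand": 0,"dx": 2.8,"dy": -1.6,"wz": 2},{"hand": 0,"dx": 3.5,"dy": -2.0,"wz": 2.5},{"hand": 0,"dx": 4.2,"dy": -2.4,"wz": 3},{"hand": 0,"dx": 4.9,"dy": -2.8,"wz": 3.5},{"hand": 0,"dx": 5.6,"dy": -3.2,"wz": 4},{"hand": 0,"dx": 6.3,"dy": -3.6,"wz": 4.5},{"hand": 0,"dx": 7,"dy": -4,"wz": 5},{"hand": 0,"dx": 7.7,"dy": -4.4,"wz": 5.5},{"hand": 0,"dx": 8.4,"dy": -4.8,"wz": 5.5},{"hand": 0,"dx": 8.9,"dy": -5.2,"wz": 5.5},{"hand": 0,"dx": 8.9,"dy": -5.2,"wz": 5.5},{"hand": 0,"dx": 8.9,"dy": -5.2,"wz": 5.5}]}}

```text
invalid input at $.rows[0]: expected keys dx, dy, dz, wx, wy, wz, hand
```

```bash
python3 - <<'E'
from h import *
o=bot.get_obs();print(o['clock'],o['eef_pos'],R.from_quat(o['tool_rot']).as_matrix().round(3),o['joint_pos'],o['ft_force'],o['grip_width'])
E
```

```text
0.7 [ 0.20652552 -0.45536108  0.24233927] [[ 0.911  0.413 -0.   ]
 [ 0.413 -0.911 -0.   ]
 [-0.     0.    -1.   ]] [-1.14498574e+00  2.40555563e-01  5.02768288e-03  1.33521563e+00
 -2.52759106e-05  1.57081095e+00] [-1.17893698  0.25973167  0.6770864 ] 0.08541512355439777
```

All keys are needed. A row only gives a target, so fewer rows suffice.

Emit:
{"name": "drive_tool", "arguments": {"rows": [{"dx": 2.1,"dy": -1.2,"dz": 0,"wx": 0,"wy": 0,"wz": 1.5,"hand": 0},{"dx": 2.1,"dy": -1.2,"dz": 0,"wx": 0,"wy": 0,"wz": 1.5,"hand": 0},{"dx": 2.1,"dy": -1.2,"dz": 0,"wx": 0,"wy": 0,"wz": 1.5,"hand": 0},{"dx": 4.2,"dy": -2.4,"dz": 0,"wx": 0,"wy": 0,"wz": 3,"hand": 0},{"dx": 4.2,"dy": -2.4,"dz": 0,"wx": 0,"wy": 0,"wz": 3,"hand": 0},{"dx": 4.2,"dy": -2.4,"dz": 0,"wx": 0,"wy": 0,"wz": 3,"hand": 0},{"dx": 6.3,"dy": -3.6,"dz": 0,"wx": 0,"wy": 0,"wz": 4.5,"hand": 0},{"dx": 6.3,"dy": -3.6,"dz": 0,"wx": 0,"wy": 0,"wz": 4.5,"hand": 0},{"dx": 6.3,"dy": -3.6,"dz": 0,"wx": 0,"wy": 0,"wz": 4.5,"hand": 0},{"dx": 8.9,"dy": -5.2,"dz": 0,"wx": 0,"wy": 0,"wz": 5.5,"hand": 0},{"dx": 8.9,"dy": -5.2,"dz": 0,"wx": 0,"wy": 0,"wz": 5.5,"hand": 0},{"dx": 8.9,"dy": -5.2,"dz": 0,"wx": 0,"wy": 0,"wz": 5.5,"hand": 0},{"dx": 8.9,"dy": -5.2,"dz": 0,"wx": 0,"wy": 0,"wz": 5.5,"hand": 0},{"dx": 8.9,"dy": -5.2,"dz": 0,"wx": 0,"wy": 0,"wz": 5.5,"hand": 0}]}}

```text
clock: 2.1
eef_pos: [0.5046, -0.0336, 0.2419]
tool_rot: [1.0, -0.026, -0.0, 0.0]
ft_force: [-0.2, 0.0, -1.0]
grip_width: 0.0
grasp_force: 0.0
```

```bash
python3 - <<'E'
from h import *
o=bot.get_obs();print(o['clock'],o['eef_pos'],R.from_quat(o['tool_rot']).as_matrix().round(3),o['joint_pos'],o['ft_force'],o['grip_width'])
E
```

```text
2.1 [ 0.50463501 -0.03360429  0.24189172] [[ 0.999 -0.051 -0.001]
 [-0.051 -0.999 -0.   ]
 [-0.001  0.    -1.   ]] [-6.62817910e-02  2.52894232e-01  2.00816314e-02  1.33889954e+00
 -3.65392568e-04  3.12635256e+00] [-0.18294365  0.02847558 -1.02973226] 3.2346613454325496e-05
```

Emit:
{"name": "drive_tool", "arguments": {"rows": [{"dx": 0,"dy": 0,"dz": 1,"wx": 0,"wy": 0,"wz": -9,"hand": 0},{"dx": 0,"dy": 0,"dz": 1,"wx": 0,"wy": 0,"wz": -9,"hand": 0},{"dx": 0,"dy": 0,"dz": 1,"wx": 0,"wy": 0,"wz": -9,"hand": 0},{"dx": 0,"dy": 0,"dz": 1,"wx": 0,"wy": 0,"wz": -9,"hand": 0},{"dx": 0,"dy": 0,"dz": 1,"wx": 0,"wy": 0,"wz": -9,"hand": 0},{"dx": 0,"dy": 0,"dz": 2,"wx": 0,"wy": 0,"wz": -18,"hand": 0},{"dx": 0,"dy": 0,"dz": 2,"wx": 0,"wy": 0,"wz": -18,"hand": 0},{"dx": 0,"dy": 0,"dz": 2,"wx": 0,"wy": 0,"wz": -18,"hand": 0},{"dx": 0,"dy": 0,"dz": 2,"wx": 0,"wy": 0,"wz": -18,"hand": 0},{"dx": 0,"dy": 0,"dz": 2,"wx": 0,"wy": 0,"wz": -18,"hand": 0},{"dx": 0,"dy": 0,"dz": 2,"wx": 0,"wy": 0,"wz": -18,"hand": 0},{"dx": 0,"dy": 0,"dz": 2,"wx": 0,"wy": 0,"wz": -18,"hand": 0},{"dx": 0,"dy": 0,"dz": 2,"wx": 0,"wy": 0,"wz": -18,"hand": 0}]}}

```text
clock: 3.4
eef_pos: [0.5038, -0.036, 0.1425]
tool_rot: [0.727, 0.686, -0.0, 0.0]
ft_force: [-0.1, 0.1, 0.2]
grip_width: 0.0001
grasp_force: 0.0
```

```bash
python3 - <<'E'
from h import *
o=bot.get_obs();print(o['clock'],o['eef_pos'],R.from_quat(o['tool_rot']).as_matrix().round(3),o['joint_pos'],o['ft_force'],o['grip_width'])
E
```

```text
3.4 [ 0.503837   -0.03598358  0.14253183] [[ 0.058  0.998 -0.   ]
 [ 0.998 -0.058 -0.   ]
 [-0.    -0.    -1.   ]] [-7.11804697e-02  3.17302846e-01 -1.60698575e-01  1.09280055e+00
 -2.03005194e-04  1.55741936e+00] [-0.08252004  0.11707505  0.15066254] 9.838086233080682e-05
```

Emit:
{"name": "drive_tool", "arguments": {"rows": [{"dx": 0,"dy": 0,"dz": 1,"wx": 0,"wy": 2.5,"wz": 0,"hand": 0},{"dx": 0,"dy": 0,"dz": 1.6,"wx": 0,"wy": 4,"wz": 0,"hand": 0},{"dx": 0,"dy": 0,"dz": 2.0,"wx": 0,"wy": 5,"wz": 0,"hand": 0},{"dx": 0,"dy": 0,"dz": 2.2,"wx": 0,"wy": 5,"wz": 0,"hand": 0},{"dx": 0,"dy": 0,"dz": 2.3,"wx": 0,"wy": 5,"wz": 0,"hand": 0},{"dx": 0.4,"dy": 0,"dz": 2.3,"wx": 0,"wy": 5,"wz": 0,"hand": 0},{"dx": 0.8,"dy": 0,"dz": 2.3,"wx": 0,"wy": 5,"wz": 0,"hand": 0},{"dx": 1.0,"dy": 0,"dz": 2.3,"wx": 0,"wy": 5,"wz": 0,"hand": 0},{"dx": 1.0,"dy": 0,"dz": 2.3,"wx": 0,"wy": 5,"wz": 0,"hand": 0}]}}

```text
clock: 4.3
eef_pos: [0.5076, 0.017, 0.0286]
tool_rot: [0.707, 0.673, 0.157, -0.148]
ft_force: [0.6, -0.1, 0.8]
grip_width: 0.0002
grasp_force: 0.0
```

```bash
python3 - <<'E'
from h import *
o=bot.get_obs();print(o['clock'],o['eef_pos'],R.from_quat(o['tool_rot']).as_matrix().round(3),o['joint_pos'],o['ft_force'],o['grip_width'])
im=bot.camera('scene')[120:270,170:370,::-1];cv2.imwrite('pics/s2.png',cv2.resize(im,None,fx=4,fy=4,interpolation=cv2.INTER_CUBIC))
E
```

```text
4.3 [0.50762876 0.01700111 0.02862764] [[ 0.045  0.999  0.023]
 [ 0.906 -0.05   0.421]
 [ 0.422  0.002 -0.907]] [-0.20880058  0.51120443 -0.29137892  0.83897018  0.42970597  1.39638973] [ 0.63439465 -0.07227136  0.79419702] 0.0001906757557644003
```

View pics/s2.png

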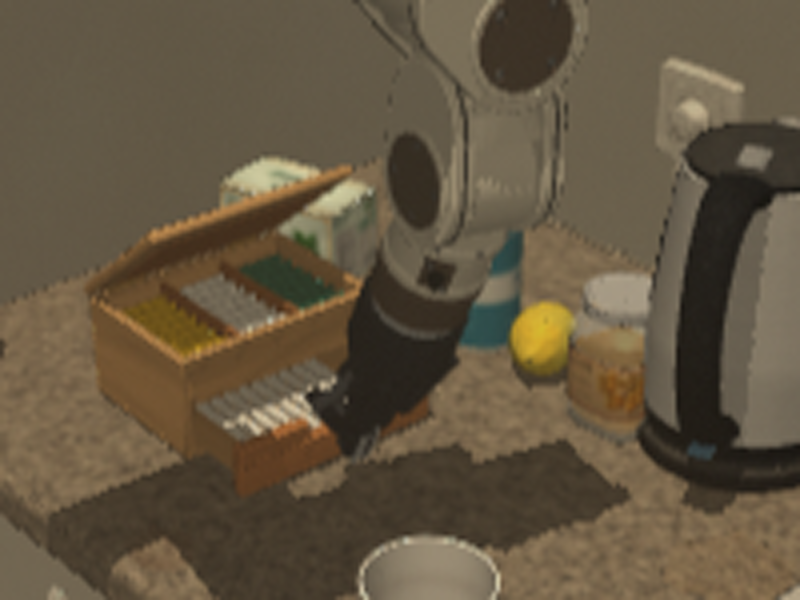

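The closed fingertips are in front of the drawer board (about 365,440) and the lid is clear. Now I'll push along +y.

Emit:
{"name": "drive_tool", "arguments": {"rows": [{"dx": 0.18,"dy": 0,"dz": 0.084,"wx": 0,"wy": 0,"wz": 0,"hand": 0},{"dx": 0.36,"dy": 0,"dz": 0.168,"wx": 0,"wy": 0,"wz": 0,"hand": 0},{"dx": 0.54,"dy": 0,"dz": 0.252,"wx": 0,"wy": 0,"wz": 0,"hand": 0},{"dx": 0.72,"dy": 0,"dz": 0.336,"wx": 0,"wy": 0,"wz": 0,"hand": 0},{"dx": 0.9,"dy": 0,"dz": 0.42,"wx": 0,"wy": 0,"wz": 0,"hand": 0},{"dx": 0.9,"dy": 0,"dz": 0.42,"wx": 0,"wy": 0,"wz": 0,"hand": 0},{"dx": 0.9,"dy": 0,"dz": 0.42,"wx": 0,"wy": 0,"wz": 0,"hand": 0}]}}

```text
clock: 5.05
eef_pos: [0.5093, 0.0653, 0.0271]
tool_rot: [0.709, 0.672, 0.157, -0.149]
ft_force: [0.4, -0.6, 0.6]
grip_width: 0.0
grasp_force: 0.0
```

```bash
python3 - <<'E'
from h import *
a=bot.camera('scene')[150:250,180:290,::-1];b=bot.camera('top')[150:250,160:290,::-1]
f=lambda i:cv2.resize(i,(390,400),interpolation=cv2.INTER_CUBIC)
cv2.imwrite('pics/s3.png',np.hstack([f(a),f(b)]))
E
```

```text
(no output)
```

View pics/s3.png

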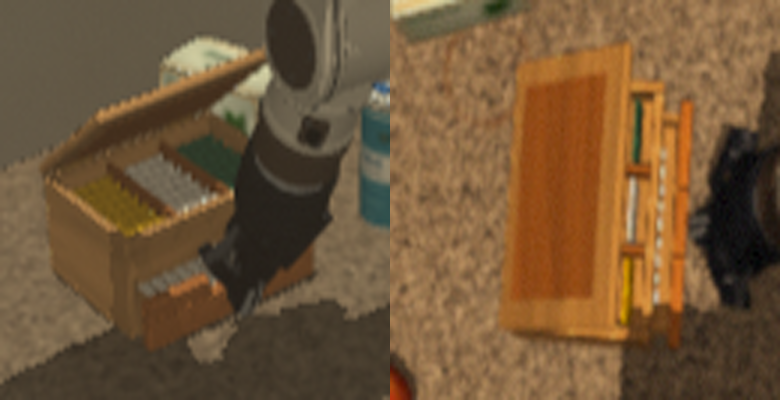

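The drawer is mostly in, with roughly 15 mm left. I'll continue slowly.

Emit:
{"name": "drive_tool", "arguments": {"rows": [{"dx": 0.07,"dy": 0,"dz": 0.033,"wx": 0,"wy": 0,"wz": 0,"hand": 0},{"dx": 0.14,"dy": 0,"dz": 0.066,"wx": 0,"wy": 0,"wz": 0,"hand": 0},{"dx": 0.2,"dy": 0,"dz": 0.093,"wx": 0,"wy": 0,"wz": 0,"hand": 0},{"dx": 0.2,"dy": 0,"dz": 0.093,"wx": 0,"wy": 0,"wz": 0,"hand": 0}]}}

```text
clock: 5.55
eef_pos: [0.5103, 0.0762, 0.0273]
tool_rot: [0.709, 0.672, 0.157, -0.149]
ft_force: [-0.3, -0.4, 0.4]
grip_width: 0.0002
grasp_force: 0.0
```

Emit:
{"name": "drive_tool", "arguments": {"rows": [{"dx": 0.05,"dy": 0,"dz": 0.023,"wx": 0,"wy": 0,"wz": 0,"hand": 0},{"dx": 0.05,"dy": 0,"dz": 0.023,"wx": 0,"wy": 0,"wz": 0,"hand": 0}]}}

```text
clock: 5.75
eef_pos: [0.5105, 0.0788, 0.0274]
tool_rot: [0.709, 0.672, 0.157, -0.149]
ft_force: [-1.5, -0.2, 0.3]
grip_width: 0.0001
grasp_force: 0.0
```

Emit:
{"name": "drive_tool", "arguments": {"rows": [{"dx": 0.036,"dy": 0,"dz": 0.017,"wx": 0,"wy": 0,"wz": 0,"hand": 0},{"dx": 0.036,"dy": 0,"dz": 0.017,"wx": 0,"wy": 0,"wz": 0,"hand": 0}]}}

```text
clock: 5.95
eef_pos: [0.5106, 0.0807, 0.0273]
tool_rot: [0.709, 0.671, 0.157, -0.149]
ft_force: [0.3, -0.6, 0.3]
grip_width: -0.0003
grasp_force: 0.0
```

Emit:
{"name": "drive_tool", "arguments": {"rows": [{"dx": 0.036,"dy": 0,"dz": 0.017,"wx": 0,"wy": 0,"wz": 0,"hand": 0},{"dx": 0.036,"dy": 0,"dz": 0.017,"wx": 0,"wy": 0,"wz": 0,"hand": 0}]}}

```text
clock: 6.15
eef_pos: [0.5108, 0.0825, 0.0273]
tool_rot: [0.709, 0.671, 0.157, -0.149]
ft_force: [-0.2, -0.4, 0.5]
grip_width: -0.0001
grasp_force: 0.5
```

Emit:
{"name": "drive_tool", "arguments": {"rows": [{"dx": 0.036,"dy": 0,"dz": 0.017,"wx": 0,"wy": 0,"wz": 0,"hand": 0},{"dx": 0.036,"dy": 0,"dz": 0.017,"wx": 0,"wy": 0,"wz": 0,"hand": 0}]}}

```text
clock: 6.35
eef_pos: [0.5108, 0.0828, 0.0273]
tool_rot: [0.71, 0.671, 0.156, -0.147]
ft_force: [-1.6, -7.6, 3.3]
grip_width: 0.0001
grasp_force: 3.8
```

```bash
python3 - <<'E'
from h import *
a=bot.camera('scene')[170:240,185:280,::-1];b=bot.camera('top')[150:250,160:290,::-1]
print(bot.get_obs()['ft_force'])
f=lambda i:cv2.resize(i,(390,400),interpolation=cv2.INTER_CUBIC)
cv2.imwrite('pics/s4.png',np.hstack([f(a),f(b)]))
E
```

```text
[-2.3850057  -7.08142112  3.0811556 ]
```

View pics/s4.png

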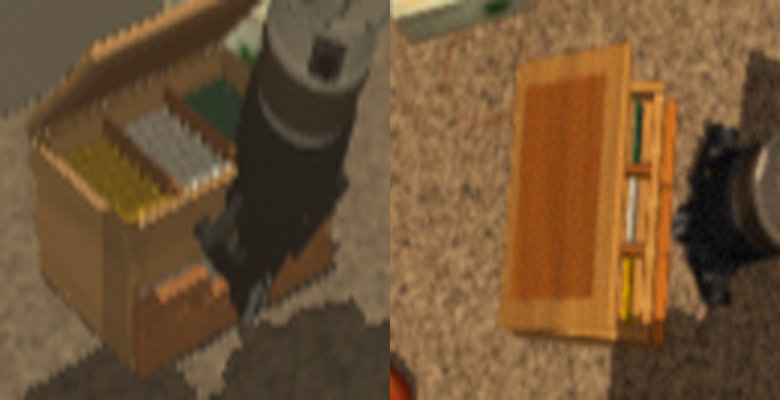

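The drawer hit its stop (7.6 N) with the board flush, and the chest hasn't moved. Next I'll back off, rise and untilt.

Emit:
{"name": "drive_tool", "arguments": {"rows": [{"dx": -0.55,"dy": 0,"dz": -0.25,"wx": 0,"wy": 0,"wz": 0,"hand": 0},{"dx": -1.1,"dy": 0,"dz": -0.5,"wx": 0,"wy": 0,"wz": 0,"hand": 0},{"dx": -1.1,"dy": 0,"dz": -0.5,"wx": 0,"wy": 0,"wz": 0,"hand": 0},{"dx": -0.7,"dy": 0,"dz": -1.4,"wx": 0,"wy": 0,"wz": 0,"hand": 0},{"dx": -0.3,"dy": 0,"dz": -2.3,"wx": 0,"wy": 0,"wz": 0,"hand": 0},{"dx": 0.1,"dy": 0,"dz": -3.2,"wx": 0,"wy": -1.5,"wz": 0,"hand": 0},{"dx": 0.6,"dy": 0,"dz": -4.1,"wx": 0,"wy": -3,"wz": 0,"hand": 0},{"dx": 0.6,"dy": 0,"dz": -4.1,"wx": 0,"wy": -5,"wz": 0,"hand": 0},{"dx": 0.6,"dy": 0,"dz": -4.1,"wx": 0,"wy": -5,"wz": 0,"hand": 0},{"dx": 0.6,"dy": 0,"dz": -4.1,"wx": 0,"wy": -5,"wz": 0,"hand": 0}]}}

```text
clock: 7.45
eef_pos: [0.507, 0.027, 0.2251]
tool_rot: [0.725, 0.689, 0.0, -0.001]
ft_force: [-0.1, -0.5, -0.0]
grip_width: 0.0002
grasp_force: 0.0
```

```bash
python3 - <<'E'
from h import *
o=bot.get_obs();print(o['clock'],o['eef_pos'],R.from_quat(o['tool_rot']).as_matrix().round(3),o['joint_pos'],o['ft_force'])
E
```

```text
7.45 [0.50695297 0.02702048 0.22507547] [[ 0.051  0.999 -0.001]
 [ 0.999 -0.051  0.002]
 [ 0.002 -0.001 -1.   ]] [ 0.0522309   0.26478421 -0.00823463  1.29900841  0.00176774  1.67380471] [-0.09698709 -0.45120169 -0.01785028]
```

Emit:
{"name": "drive_tool", "arguments": {"rows": [{"dx": 0.8,"dy": 0,"dz": 0,"wx": 0,"wy": 0,"wz": 0,"hand": 0},{"dx": 1.6,"dy": 0,"dz": 0,"wx": 0,"wy": 0,"wz": 0,"hand": 0},{"dx": 2.4,"dy": 0,"dz": 0,"wx": 0,"wy": 0,"wz": 0,"hand": 0},{"dx": 2.4,"dy": 0,"dz": 0,"wx": 0,"wy": 0,"wz": 0,"hand": 0},{"dx": 2.4,"dy": 0,"dz": 0.3,"wx": 0,"wy": 0,"wz": 0,"hand": 0},{"dx": 2.4,"dy": 0,"dz": 0.5,"wx": 0,"wy": 0,"wz": 0,"hand": 0},{"dx": 2.4,"dy": 0,"dz": 0.6,"wx": 0,"wy": 0,"wz": 0,"hand": 0},{"dx": 2.4,"dy": 0,"dz": 0.7,"wx": 0,"wy": 0,"wz": 0,"hand": 0},{"dx": 2.4,"dy": 0,"dz": 0.8,"wx": 0,"wy": 0,"wz": 0,"hand": 0},{"dx": 2.4,"dy": 0,"dz": 0.9,"wx": 0,"wy": 0,"wz": 0,"hand": 0},{"dx": 2.4,"dy": 0,"dz": 1.0,"wx": 0,"wy": 0,"wz": 0,"hand": 0},{"dx": 2.4,"dy": 0,"dz": 1.0,"wx": 0,"wy": 0,"wz": 0,"hand": 0}]}}

```text
clock: 8.65
eef_pos: [0.5138, 0.1449, 0.1749]
tool_rot: [0.726, 0.688, -0.0, -0.0]
ft_force: [-0.3, -0.2, -0.5]
grip_width: 0.0
grasp_force: 0.0
```

```bash
python3 - <<'E'
from h import *
a=bot.camera('scene')[150:240,185:280,::-1];b=bot.camera('top')[150:250,160:290,::-1]
print(bot.get_obs()['ft_force'])
f=lambda i:cv2.resize(i,(390,400),interpolation=cv2.INTER_CUBIC)
cv2.imwrite('pics/s5.png',np.hstack([f(a),f(b)]))
E
```

```text
[-0.1116997  -0.22773315 -0.4466086 ]
```

View pics/s5.png

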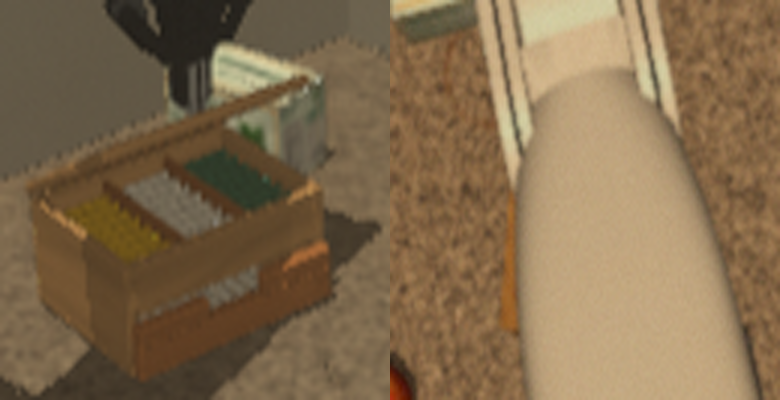

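The lid is moving down with the fingertips on it. I'll check the drawer numerically before closing further.

```bash
python3 - <<'E'
from fit import *
S=np.array([[322,185],[133,264],[329,243],[135,322],[310,80],[85,160]])/[390/95,400/90]+[185,150]-.4
x0=[.5141,.1732,1.518]
for d in (0,.01,.02):
    print(d,(proj('scene',pts(x0+[d,.5]))[:4]-S[:4]).round(1).tolist())
f=lambda p:np.r_[(proj('scene',pts(np.r_[p[:2],x0[2],p[2:]]))[:6]-S).ravel()]
print(least_squares(f,[.5141,.1732,0,.5]).x.round(4))
E
```

```text
0 [[-0.4, -0.3], [-2.7, 1.0], [-0.0, 0.1], [0.5, 1.7]]
0.01 [[-0.4, -0.3], [-2.7, 1.0], [2.0, 1.3], [2.4, 3.1]]
0.02 [[-0.4, -0.3], [-2.7, 1.0], [4.0, 2.6], [4.4, 4.5]]
[ 0.5144  0.1736 -0.0027  0.5158]
```

The drawer is shut, the chest is in place and the lid is at about 0.52 rad. I'll continue down.

Emit:
{"name": "drive_tool", "arguments": {"rows": [{"dx": 0,"dy": 0,"dz": 0.1,"wx": 0,"wy": 0,"wz": 0,"hand": 0},{"dx": 0,"dy": 0,"dz": 0.2,"wx": 0,"wy": 0,"wz": 0,"hand": 0},{"dx": 0,"dy": 0,"dz": 0.3,"wx": 0,"wy": 0,"wz": 0,"hand": 0},{"dx": 0,"dy": 0,"dz": 0.4,"wx": 0,"wy": 0,"wz": 0,"hand": 0},{"dx": 0,"dy": 0,"dz": 0.5,"wx": 0,"wy": 0,"wz": 0,"hand": 0},{"dx": 0,"dy": 0,"dz": 0.6,"wx": 0,"wy": 0,"wz": 0,"hand": 0},{"dx": 0,"dy": 0,"dz": 0.7,"wx": 0,"wy": 0,"wz": 0,"hand": 0},{"dx": 0,"dy": 0,"dz": 0.8,"wx": 0,"wy": 0,"wz": 0,"hand": 0},{"dx": 0,"dy": 0,"dz": 0.9,"wx": 0,"wy": 0,"wz": 0,"hand": 0},{"dx": 0,"dy": 0,"dz": 1.0,"wx": 0,"wy": 0,"wz": 0,"hand": 0},{"dx": 0,"dy": 0,"dz": 1.1,"wx": 0,"wy": 0,"wz": 0,"hand": 0},{"dx": 0,"dy": 0,"dz": 1.16,"wx": 0,"wy": 0,"wz": 0,"hand": 0},{"dx": 0,"dy": 0,"dz": 1.16,"wx": 0,"wy": 0,"wz": 0,"hand": 0}]}}

```text
clock: 10.05
eef_pos: [0.5137, 0.145, 0.1171]
tool_rot: [0.726, 0.688, -0.0, -0.0]
ft_force: [-0.9, -0.1, -0.1]
grip_width: 0.0
grasp_force: 0.0
```

Emit:
{"name": "drive_tool", "arguments": {"rows": [{"dx": 0,"dy": 0,"dz": 0.06,"wx": 0,"wy": 0,"wz": 0,"hand": 0},{"dx": 0,"dy": 0,"dz": 0.08,"wx": 0,"wy": 0,"wz": 0,"hand": 0},{"dx": 0,"dy": 0,"dz": 0.08,"wx": 0,"wy": 0,"wz": 0,"hand": 0}]}}

```text
clock: 10.35
eef_pos: [0.5141, 0.145, 0.1136]
tool_rot: [0.726, 0.688, 0.0, -0.0]
ft_force: [0.6, 0.3, -0.1]
grip_width: 0.0001
grasp_force: 0.0
```

Emit:
{"name": "drive_tool", "arguments": {"rows": [{"dx": 0,"dy": 0,"dz": 0.04,"wx": 0,"wy": 0,"wz": 0,"hand": 0},{"dx": 0,"dy": 0,"dz": 0.06,"wx": 0,"wy": 0,"wz": 0,"hand": 0},{"dx": 0,"dy": 0,"dz": 0.06,"wx": 0,"wy": 0,"wz": 0,"hand": 0}]}}

```text
clock: 10.65
eef_pos: [0.5141, 0.145, 0.1106]
tool_rot: [0.726, 0.688, 0.0, -0.0]
ft_force: [-0.0, 1.8, 0.1]
grip_width: 0.0003
grasp_force: 0.0
```

Emit:
{"name": "drive_tool", "arguments": {"rows": [{"dx": 0,"dy": 0,"dz": 0.03,"wx": 0,"wy": 0,"wz": 0,"hand": 0},{"dx": 0,"dy": 0,"dz": 0.03,"wx": 0,"wy": 0,"wz": 0,"hand": 0}]}}

```text
clock: 10.85
eef_pos: [0.5141, 0.145, 0.1091]
tool_rot: [0.726, 0.688, 0.0, -0.0]
ft_force: [-0.1, -0.6, 0.2]
grip_width: 0.0
grasp_force: 0.2
```

Emit:
{"name": "drive_tool", "arguments": {"rows": [{"dx": 0,"dy": 0,"dz": 0.03,"wx": 0,"wy": 0,"wz": 0,"hand": 0},{"dx": 0,"dy": 0,"dz": 0.03,"wx": 0,"wy": 0,"wz": 0,"hand": 0}]}}

```text
clock: 11.05
eef_pos: [0.5142, 0.145, 0.109]
tool_rot: [0.726, 0.688, 0.0, 0.0]
ft_force: [-2.4, -0.9, 8.6]
grip_width: -0.0002
grasp_force: 4.3
```

It stopped at the predicted height with 8.6 N. I'll hold, then lift off and retreat.

Emit:
{"name": "drive_tool", "arguments": {"rows": [{"dx": 0,"dy": 0,"dz": 0,"wx": 0,"wy": 0,"wz": 0,"hand": 0},{"dx": 0,"dy": 0,"dz": 0,"wx": 0,"wy": 0,"wz": 0,"hand": 0},{"dx": 0,"dy": 0,"dz": -0.3,"wx": 0,"wy": 0,"wz": 0,"hand": 0},{"dx": 0,"dy": 0,"dz": -1,"wx": 0,"wy": 0,"wz": 0,"hand": 0},{"dx": 0,"dy": 0,"dz": -2,"wx": 0,"wy": 0,"wz": 0,"hand": 0},{"dx": -1,"dy": 0,"dz": -2.5,"wx": 0,"wy": 0,"wz": 0,"hand": 0},{"dx": -2,"dy": 0,"dz": -2.5,"wx": 0,"wy": 0,"wz": 0,"hand": 0},{"dx": -3,"dy": 0,"dz": -2.5,"wx": 0,"wy": 0,"wz": 0,"hand": 0},{"dx": -4,"dy": 0,"dz": -2.5,"wx": 0,"wy": 0,"wz": 0,"hand": 0},{"dx": -5,"dy": 0,"dz": -2.5,"wx": 0,"wy": 0,"wz": 0,"hand": 0},{"dx": -5,"dy": 0,"dz": -2.5,"wx": 0,"wy": 0,"wz": 0,"hand": 0},{"dx": -5,"dy": 0,"dz": -2.5,"wx": 0,"wy": 0,"wz": 0,"hand": 0}]}}

```text
clock: 12.25
eef_pos: [0.5003, -0.106, 0.2325]
tool_rot: [0.727, 0.686, 0.0, -0.0]
ft_force: [-0.5, 0.9, 0.2]
grip_width: 0.0
grasp_force: 0.0
```

```bash
python3 - <<'E'
from h import *
a=bot.camera('scene')[150:240,185:280,::-1];b=bot.camera('top')[130:270,130:290,::-1]
print(bot.get_obs()['ft_force'])
f=lambda i:cv2.resize(i,(390,400),interpolation=cv2.INTER_CUBIC)
cv2.imwrite('pics/s6.png',np.hstack([f(a),f(b)]))
E
```

```text
[-0.01334865 -0.18388661 -0.30222955]
```

View pics/s6.png

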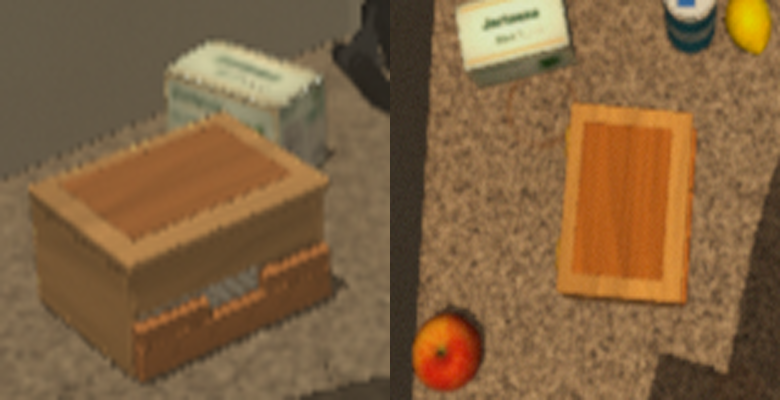

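The lid lies flat and the drawer is flush. The carton and apple are undisturbed and the arm is clear.

```bash
python3 -c "
from workcell import bot
print(bot.job_done())"
```

```text
the job is handed in; nothing more can be done
None
```

The job is handed in: the drawer was pushed fully shut first, then the lid gently closed; the chest and the other things stayed in place as far as the pictures show, and no verdict was returned.

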